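# Raise the ladder rest and lay the rod level

### The arm

A 6-joint arm with a two-finger parallel gripper is mounted at the origin on a cart in front of the work surface, level with it; the furniture and walls round the work are solid. World frame = base frame: x ahead of the robot, y to its left, z up, the work surface at z = 0. Lengths are in m, angles in rad, forces in N, time in s.
With the tool pointing down it reaches from about 0.35 to 0.775 m from the base axis. Payload 7.3 kg.
Tool frame: the origin (TCP) lies between the finger pads; the fingertips stand 14 mm ahead of it and the grasp point (between the pads) lies 5 mm behind it; z points along the fingers, y is the direction in which the jaws open and shut (so a half turn about z gives the same grasp; the last joint's range is limited). The gripper opens to 92 mm and grips with 3 to 60 N. Pads are 19 mm wide; open, the fingers measure 130 mm over their backs; the gripper's body (75 mm by 190 mm) begins 47 mm behind the grasp point.
Start: joints at [1.033, 0.342, 1.524, -0, 1.275, -0.146], TCP at [0.2, 0.485, 0.241] pointing down, gripper open.
Joint ranges: [-2.53, 2.53], [-0.77, 2.02], [0.04, 2.7], [-1, 4.14], [0.28, 2.66], [-3.11, 3.11]. Speed limits (rad/s): [2.57, 2.57, 3.14, 3.14, 3.14, 3.14].

### API

Orientations are given as [roll, pitch, yaw] about the fixed x, y, z axes, in that order (R = Rz(yaw) Ry(pitch) Rx(roll)).
In Python, from cell import robot gives the robot as it stands.
- The arm moves only by the shell command python3 -m creep 'ROWS' [FORCE]. ROWS is JSON, a list that holds one entry, the list of rows, each a list of 7 numbers: the shift along the tool's x, y, z in cm, then the turn, a rotation vector about the tool's x, y, z in degrees, then the gripper command: -1 is shut, 1 is fully open, values between are in proportion. In form: [[[tx, ty, tz, wx, wy, wz, gripper], ...]]. A call has 1 to 8 rows; each row is the pose to reach, as a shift and turn from the pose measured when the call began, along the tool's axes at that moment; what a row does not reach only later rows make up. A row lasts 1/10 s, in which the tool goes at most 50 mm and 8.59 degrees, less where a joint would pass 70% of its speed; a pose out of reach is approached as far as the arm can. A call with a gripper value outside its range is refused whole. The fingers move at their own pace and stop on an object; FORCE is the grip in N (left out, the last holds). Time passes only in rows, so rows that repeat a pose let the fingers close. It gives the time, the measured TCP pose, the force and the opening at its end, in the units of the state.
- robot.observe(): the state, without advancing time (a new reading comes with each control period).
- robot.read_camera(name): name is "scene" or "side" or "wrist"; returns the picture (420x560x3 uint8, red, green, blue); there is no depth.
- robot.camera_params(name): a dict with "camera_matrix" (3x3 intrinsics, pixels), "k1" (the pictures are not rectified: a ray, as slopes to the right and down, at radius r is drawn at 1 + k1 r^2 times it, then the intrinsics apply), "R" (3x3) and "t" (3): a world point X has camera coordinates R X + t. Camera axes: x right, y down, z forward; pixel columns grow to the right and rows downward; lengths in m; the calibration is good to about 2 mm. A picture is of the moment at which its call begins: read the wrist's pose just before it. camera_params takes no time and is no camera call; for the wrist camera it gives the pose at the moment of the call.
- robot.hand_in(): hands the job in, once; it reports no verdict.
Trained networks look in the newest picture that a camera, given by its name, has taken for a name from the list of things; names that differ only in an ending like _2 or _b are one class to them, and where a whole thing is asked for, a point or a joint stands for the part that bears it (a point fixed in the world has none). Each returns a list of dicts, best first, with "score" (0 to 1); they miss things now and then, are a little off and sometimes report something else, mostly with a low value. They report only what shows in the picture. A call takes as long as a camera call.
- robot.look_for(camera, label): "centre" ([x, y, z] in m, in the coordinates of the camera as it stood for that picture, good to about 4 mm: the middle of the surface that is visible of it).
- robot.masks_of(camera, label): "mask" (420x560 bool, what is visible of it).
The state is a dict: "time": time; "qpos": joint angles; "qvel": joint speeds; "joint_efforts": joint torques, N m; "tool_pos": TCP position; "tool_rot": TCP orientation; "contact_force": force on the tool from outside, world axes, zero at the start; "torque": the same for the moment, N m; "opening": finger opening in m.
Only numpy, scipy, OpenCV 4.12 (cv2) and the standard library are available. Lean on these libraries where they do the work, as an engineer would, in place of code of your own. Each camera call takes 0.05 s, during which the arm holds its last target.

### The job

On the bench stand, lift the sliding rest by its grip tab until its pawl has passed the rung that brings its fork level with the fork of the taller post, then lower it so that the pawl sits on that rung, and let go. After that lay the longer of the two piston rods across these two forks, level and centred between them. Leave the shorter rod where it lies and do not knock the oil bottle over.

Things in the scene. Friction and masses are not known exactly. Their poses are not given: they have to be found in the camera images.
- stand: Aluminium rod stand, fixed; origin mid-underside of its 130 x 250 x 12 mm base, x away from the robot, y left, z up. In its middle (y = 0) a ladder 158 mm high at x = +30 mm with 4 steel rungs 8 mm thick, centred at z = 40, 74, 108, 142 mm; before it slides the carriage (the rest) with a fork on top. A post with a fixed fork stands at each end, y = +-90 mm, one tall, one low; which end varies.
- carriage (a joint): Height of the sliding rest (m), up positive: 0 with its pawl on the lowest rung (the start), 0.034 second, 0.068 third (level with the tall post's fork), 0.102 fourth; stop 0.125. 0.45 kg, damped 60 N s/m: let go, it sinks 70 mm/s. To latch, raise it 14 mm or more above the seat, wait 0.3 s, lower. Raised 45 mm above the seat it catches a rung too high and cannot come down.
- grip_tab (a point): Point on the carriage's steel grip tab, an upright plate 12 mm thick (stand's y), 30 mm long (x), 40 mm high, pinched from above across its thickness. The point is mid-plate, 18 mm below its top; it lies 62 mm before the rest's fork (stand's -x) and 6 mm above that fork's floor. A 12 mm wide arm joins the tab to the carriage, its top 14 mm below the point.
- pawl (a joint): Angle (rad) of the dark steel pawl hinged in the carriage between the ladder's rails: 0 = level, out over a rung (latched); up to 1.2 = folded down. A rung that it is lifted past folds it; a cylindrical counterweight on the robot's side of it swings it back by gravity.
- moving_fork (a point): Middle of the floor of the sliding rest's fork: a U-shaped rest, gap 24 mm (along the stand's x) between walls 6 mm thick that rise 13 mm above the floor; 10 mm wide along the stand's y.
- tall_fork (a point): Middle of the floor of the taller post's fork, same shape, 162 mm above the bench, 90 mm from the rest's fork along the stand's y or -y. With the rest level with it nothing of the stand is higher than these two floors but the fork walls and the grip tab (24 mm above the floors).
- low_fork (a point): Middle of the floor of the lower post's fork, 128 mm above the bench, at the other end of the stand. Not used.
- long_rod_mid (a point): The longer chromed piston rod, lying on the bench: plain shank 130 mm long, 16 mm thick, then an 18 mm thinner threaded end (148 mm in all); 0.14 to 0.28 kg. The point is the middle of the plain shank, on its axis, 8 mm above its underside; y runs along the rod, the thread at the -y end, z up. Either end may go to either fork.
- short_rod_mid (a point): The shorter piston rod, same look and thickness: shank 110 mm, 128 mm in all; point and axes likewise. To be left alone. The two rods may lie in either place.
- oil_bottle_mid (a point): White oil bottle with a yellow nozzle, 51 mm in diameter, 152 mm high, standing on the bench; the point is half-way up, z up. To be left standing.

How it is judged:
On the way:
1. the sliding rest hangs by its pawl on the third rung, level with the taller post, and has been let go, before the rod is laid (value of joint carriage between 0.065 and 0.071 m and value of joint pawl below 0.12 rad and contact force between the fingers and stand below 0.1 N and height (world z) of long_rod_mid below 0.05 m), for 0.3 s.
At the end, for the whole second after the job is handed in: The rest hangs by its pawl on the third rung (joint 65-71 mm, pawl under 0.12 rad); the longer rod lies still in its fork and the tall post's: mid-shank under 65 mm from either fork, within 8 mm across, 4-12 mm over the fork floor, level within 0.05 rad, in line within 0.12 rad (value of joint carriage between 0.065 and 0.071 m and value of joint pawl below 0.12 rad and x of long_rod_mid in the frame of tall_fork between -0.008 and 0.008 m and z of long_rod_mid in the frame of tall_fork between 0.004 and 0.012 m and distance between long_rod_mid and tall_fork below 0.065 m and distance between long_rod_mid and moving_fork below 0.065 m and angle between long_rod_mid's own y axis and vertical between 1.52 and 1.62 rad and angle between the y axis of long_rod_mid and the y axis of stand, either way round below 0.12 rad and linear speed of long_rod below 0.02 m/s); the robot touches nothing.
It fails at once if the shorter rod was moved more than 30 mm (distance of short_rod_mid from where it was at the start of the episode above 0.03 m).
It fails at once if the oil bottle was tipped over (angle between oil_bottle_mid's own z axis and vertical above 0.5 rad).
It also fails if it takes over 58 s, if anything falls off the work surface, if the arm or the gripper's body presses on something with over 40 N, if the wrist force passes 120 N, or if a joint passes its speed limit or range.

## Working session

There is one attempt and no reset: what is moved stays moved. The work goes in short steps, Python scripts to look and compute and a shell command to move; the robot and the scene stay as the last step left them, time stands still between calls to the robot, and variables do not carry over. Pictures are saved under pics/ and viewed, and the job is handed in when it is done.

```bash
ls; mkdir -p pics
cat > h.py <<'E'
import numpy as np, cv2
from cell import robot
def cam(n,f):
    im=robot.read_camera(n); cv2.imwrite('pics/'+f,im[:,:,::-1]); return im
def world(n,c):
    p=robot.camera_params(n); return np.array(p["R"]).T@(np.array(c)-np.array(p["t"]))
def proj(n,X):
    p=robot.camera_params(n); c=np.array(p["R"])@np.array(X)+np.array(p["t"]); s=c[:2]/c[2]; s=s*(1+p["k1"]*(s@s)); K=np.array(p["camera_matrix"]); return (K@[s[0],s[1],1])[:2]
def ray(n,uv):
    p=robot.camera_params(n); K=np.array(p["camera_matrix"]); d=np.linalg.solve(K,[uv[0],uv[1],1])[:2]; s=d.copy()
    for _ in range(20): s=d/(1+p["k1"]*(s@s))
    R=np.array(p["R"]); return -R.T@np.array(p["t"]), R.T@np.array([s[0],s[1],1])
def onz(n,uv,z):
    o,d=ray(n,uv); return o+d*(z-o[2])/d[2]
E
python3 - <<'E'
from h import *
np.set_printoptions(precision=4,suppress=True)
for n in ("scene","side","wrist"):
    cam(n,n+"0.png")
    for l in ["stand","grip_tab","moving_fork","tall_fork","low_fork","long_rod_mid","short_rod_mid","oil_bottle_mid","carriage","pawl"]:
        try: r=robot.look_for(n,l)
        except Exception as e: print(l,e); continue
        print(n,l,[(round(d["score"],2),world(n,d["centre"]).round(4).tolist()) for d in r[:3]])
print(robot.observe())
E
```

```text
pics
scene stand []
scene grip_tab [(0.83, [0.5357, 0.1144, 0.0804])]
scene moving_fork [(0.89, [0.5317, 0.1147, 0.082])]
scene tall_fork [(0.94, [0.5367, 0.0258, 0.0933])]
scene low_fork [(0.77, [0.5243, 0.2019, 0.0765])]
scene long_rod_mid [(0.94, [0.4434, -0.149, 0.0124])]
scene short_rod_mid [(0.93, [0.5506, -0.268, 0.0104]), (0.74, [0.5381, 0.0232, 0.0951])]
scene oil_bottle_mid [(0.81, [0.6199, -0.1044, 0.0685])]
scene carriage [(0.71, [0.5323, 0.1094, 0.0833])]
scene pawl [(0.47, [0.5177, 0.1182, 0.0364])]
side stand [(0.58, [0.5697, 0.1216, 0.0162])]
side grip_tab [(0.73, [0.5538, 0.1235, 0.0833])]
side moving_fork [(0.81, [0.5529, 0.1186, 0.0872])]
side tall_fork [(0.9, [0.5541, 0.0301, 0.0857]), (0.34, [0.6431, -0.1016, 0.094])]
side low_fork [(0.92, [0.5441, 0.2109, 0.0705])]
side long_rod_mid [(0.62, [0.4552, -0.1374, 0.0167])]
side short_rod_mid []
side oil_bottle_mid [(0.67, [0.6426, -0.1031, 0.0917])]
side carriage [(0.83, [0.55, 0.1231, 0.0804])]
side pawl [(0.37, [0.5607, 0.1231, 0.0473])]
wrist stand []
wrist grip_tab []
wrist moving_fork []
wrist tall_fork []
wrist low_fork []
wrist long_rod_mid []
wrist short_rod_mid []
wrist oil_bottle_mid []
wrist carriage []
wrist pawl []
{'time': 1.65, 'qpos': array([ 1.033 ,  0.342 ,  1.524 ,  0.    ,  1.2754, -0.1461]), 'qvel': array([ 0.0015,  0.0012, -0.0015,  0.001 , -0.0004, -0.0015]), 'joint_efforts': array([ -0.0019, -43.1133, -24.4467,   0.0717,   0.0486,  -0.0001]), 'tool_pos': array([0.2005, 0.4853, 0.2408]), 'tool_rot': array([ 3.1414, -0.    ,  2.7499]), 'contact_force': array([-0.325 , -0.1601,  0.1299]), 'torque': array([0.0098, 0.0011, 0.0564]), 'opening': 0.09135091843570729}
```

View pics/scene0.png

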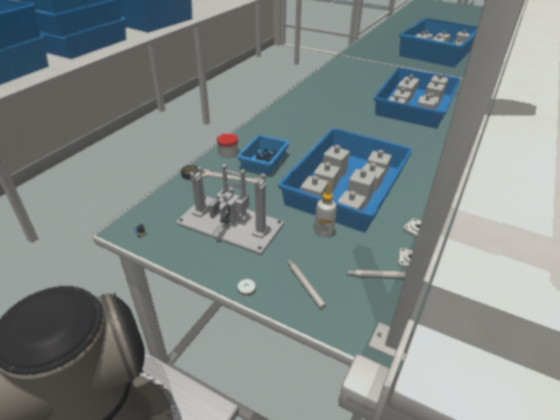

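View pics/side0.png

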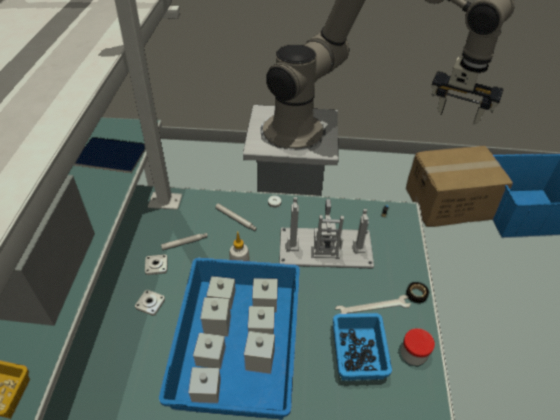

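View pics/wrist0.png

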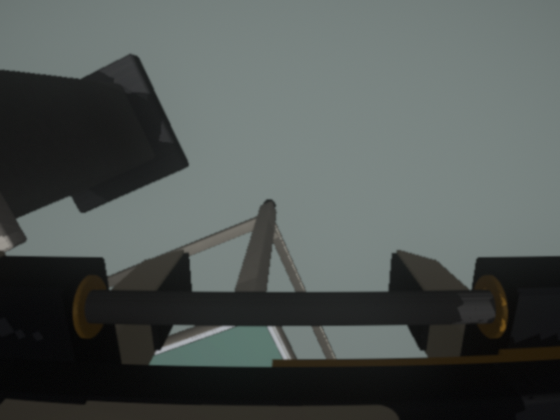

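The scene picture shows the stand at (232,215), with its tall post on the right (260,205). The bottle is at (326,215) and the rods are at (305,283) and (378,273). In the side view the rods are at (236,217) and (185,241). Next I'll enlarge both pictures to measure the rods and the stand.

Run:
```python
import cv2
s=cv2.imread('pics/side0.png'); w=cv2.imread('pics/scene0.png')
cv2.imwrite('pics/a1.png',cv2.resize(s[190:280,140:265],None,fx=6,fy=6,interpolation=cv2.INTER_CUBIC))
cv2.imwrite('pics/a2.png',cv2.resize(s[190:275,270:385],None,fx=6.5,fy=6.5,interpolation=cv2.INTER_CUBIC))
cv2.imwrite('pics/a3.png',cv2.resize(w[155:255,165:295],None,fx=6,fy=6,interpolation=cv2.INTER_CUBIC))
cv2.imwrite('pics/a4.png',cv2.resize(w[250:315,280:410],None,fx=6,fy=6,interpolation=cv2.INTER_CUBIC))
```

```text
(no output)
```

View pics/a1.png

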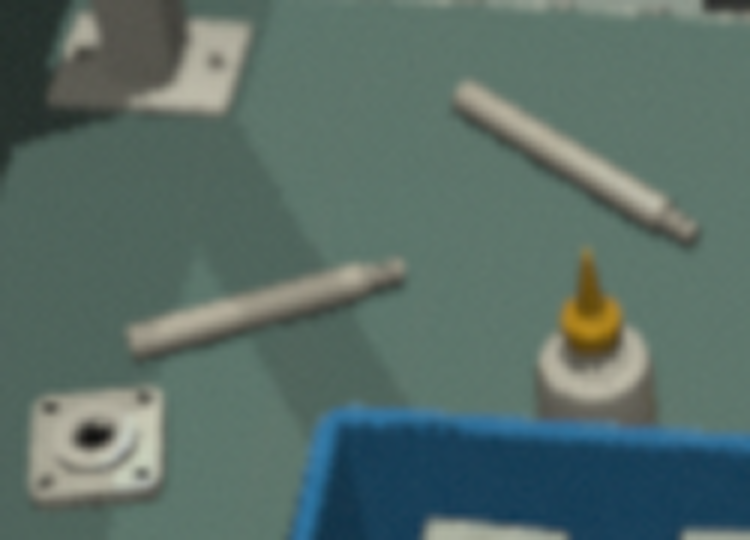

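View pics/a2.png

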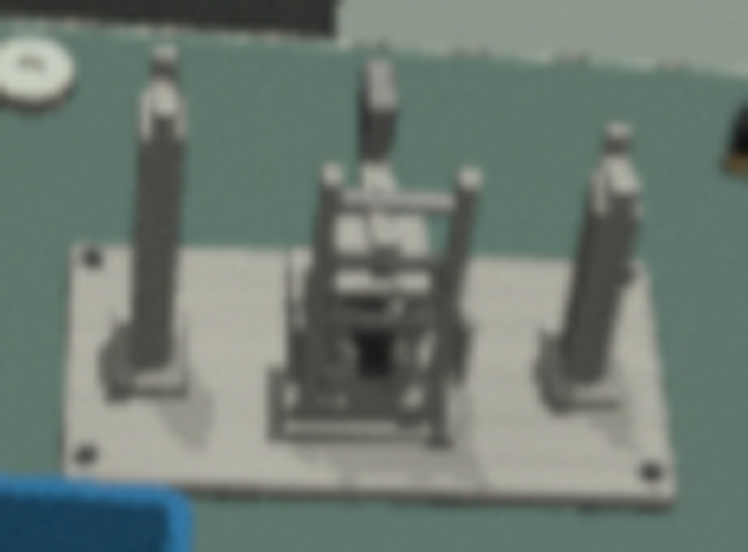

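View pics/a3.png

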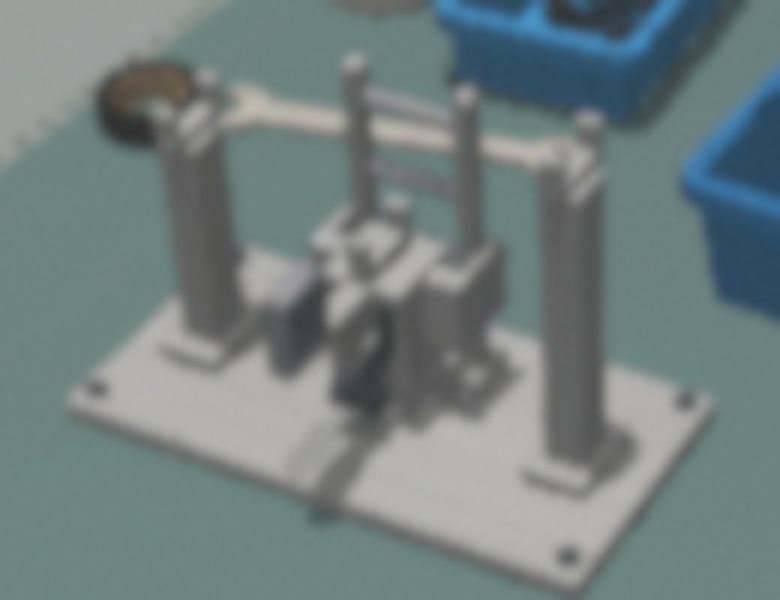

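View pics/a4.png

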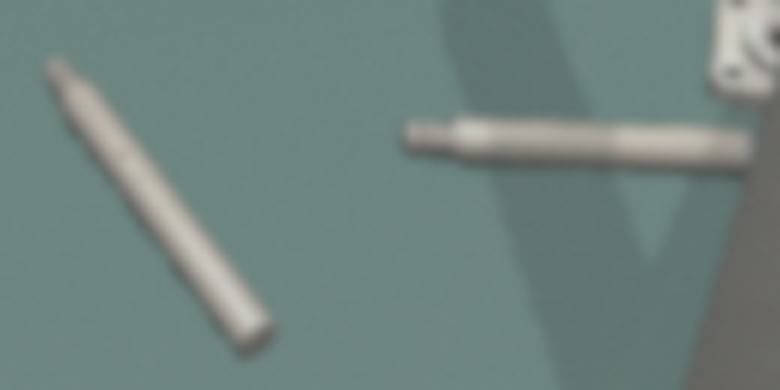

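```bash
cat > m.py <<'E'
from h import *
np.set_printoptions(precision=4,suppress=True)
S=lambda x,y,a=(140,190),k=6:(a[0]+(x+.5)/k-.5,a[1]+(y+.5)/k-.5)
from functools import partial
a1=S; a2=lambda x,y:S(x,y,(270,190),6.5); a3=lambda x,y:S(x,y,(165,155)); a4=lambda x,y:S(x,y,(280,250))
for nm,c,P in [("A side","side",[a1(460,95),a1(660,208),a1(692,234)]),("B side","side",[a1(132,343),a1(368,277),a1(402,268)]),("A scene","scene",[a4(252,333),a4(75,90),a4(56,66)]),("B scene","scene",[a4(755,150),a4(455,138),a4(408,136)])]:
    w=np.array([onz(c,p,.008) for p in P]); print(nm,w[:,:2].tolist(),"shank",np.linalg.norm(w[0]-w[1]),"tot",np.linalg.norm(w[0]-w[2]))
print("base side",np.array([onz("side",a2(*p),.012)[:2] for p in [(72,245),(645,262),(672,490),(66,475)]]))
print("base scene",np.array([onz("scene",a3(*p),.012)[:2] for p in [(70,402),(575,590),(715,402)]]))
E
python3 m.py
```

```text
A side [[0.40892510429610984, -0.2009870653975978], [0.4755177346186352, -0.09423999330000725], [0.4907459950977615, -0.07734694053147062]] shank 0.12581540372577885 tot 0.14826172347739427
B side [[0.5806368343926723, -0.32283445384226134], [0.5311749200223558, -0.22346862767808123], [0.5242154955157932, -0.20880134597089128]] shank 0.11099571335176231 tot 0.12722781602881955
A scene [[0.41274110941532344, -0.19711835543070463], [0.4864493033492115, -0.08942163407929399], [0.4942526288363395, -0.07707443098882394]] shank 0.13050471885276424 tot 0.14510227976751655
B scene [[0.5855436592755074, -0.3273037164431682], [0.5352924146360338, -0.22601532617603898], [0.5274507841360325, -0.21010813810250684]] shank 0.11306867643482213 tot 0.1308036151051366
base side [[ 0.4829 -0.0055]
 [ 0.4708  0.2426]
 [ 0.5963  0.2469]
 [ 0.6095  0.0014]]
base scene [[ 0.4707  0.2383]
 [ 0.4797 -0.0085]
 [ 0.6085 -0.002 ]]
```

```bash
cat >> m.py <<'E'
print('--')
print("tab top side", onz("side",a2(380,75),.118))
for p in [(372,66),(388,66),(372,105),(392,105)]: print(onz("side",a2(*p),.118))
print("tall walls side",[onz("side",a2(*p),.175)[:2] for p in [(165,55),(160,90)]], "scene",[onz("scene",a3(*p),.175)[:2] for p in [(590,120),(552,165)]])
print("low walls side",[onz("side",a2(*p),.141)[:2] for p in [(618,130),(620,172)]])
c=np.array([.540,.120]);y=.045
ex=np.array([np.cos(y),np.sin(y)]);ey=np.array([-np.sin(y),np.cos(y)])
for fx in (-.02,0,.01):
  for nm,q,z in [("tall",c+ex*fx-ey*.09,.162),("mov",c+ex*fx,.094),("tabtop",c+ex*(fx-.062),.118),]:
    u=proj("side",[*q,z]); v=proj("scene",[*q,z]); print(fx,nm,q,"a2",(u-[270,190])*6.5,"a3",(v-[165,155])*6)
E
python3 m.py | sed -n '/--/,$p'
```

```text
--
tab top side [0.4754 0.1183 0.118 ]
[0.4704 0.115  0.118 ]
[0.4697 0.1215 0.118 ]
[0.4932 0.1151 0.118 ]
[0.4924 0.1232 0.118 ]
tall walls side [array([0.5314, 0.031 ]), array([0.5508, 0.0301])] scene [array([0.5595, 0.0301]), array([0.5266, 0.0271])]
low walls side [array([0.5218, 0.21  ]), array([0.5449, 0.2097])]
-0.02 tall [0.5241 0.0292] a2 [157.3309  63.0776] a3 [541.9256 192.7415]
-0.02 mov [0.52   0.1191] a2 [373.5998 191.6787] a3 [349.5849 270.6373]
-0.02 tabtop [0.4581 0.1163] a2 [372.6454  42.9052] a3 [258.8035 307.9075]
0 tall [0.544  0.0301] a2 [156.8885  99.1898] a3 [567.1387 165.6356]
0 mov [0.54 0.12] a2 [375.5794 227.8236] a3 [375.5905 244.4016]
0 tabtop [0.4781 0.1172] a2 [374.6091  76.6649] a3 [287.6407 279.5765]
0.01 tall [0.554  0.0305] a2 [156.6624 117.5658] a3 [579.4713 152.3786]
0.01 mov [0.55   0.1204] a2 [376.5824 246.1994] a3 [388.3331 231.5482]
0.01 tabtop [0.4881 0.1177] a2 [375.6043  93.8266] a3 [301.7551 265.7124]
```

```bash
cat >> h.py <<'E'
from scipy.spatial.transform import Rotation as Ro
def goto(p,yaw):
    o=robot.observe(); R=Ro.from_euler('xyz',o['tool_rot']); T=Ro.from_euler('xyz',[np.pi,0,yaw])
    print("t",o['time'].__round__(2) if hasattr(o['time'],'__round__') else o['time'],"pos",o['tool_pos'].round(4),"rot",o['tool_rot'].round(3),"F",o['contact_force'].round(2),"open",round(o['opening'],4))
    print("cm",(R.inv().apply(np.array(p)-o['tool_pos'])*100).round(2),"deg",(R.inv()*T).as_rotvec(degrees=True).round(2))
E
python3 -c "
from h import *
goto([.475,.117,.24],.045+np.pi)"
```

```text
t 1.65 pos [0.2005 0.4853 0.2408] rot [ 3.141 -0.     2.75 ] F [-0.32 -0.16  0.13] open 0.0914
cm [-39.43 -23.56   0.07] deg [ 1.000e-02  0.000e+00 -2.502e+01]
```

```bash
python3 -m creep '[[[-5,-3,0,0,0,-4,0.3],[-9,-5.5,0,0,0,-8,0.3],[-13.5,-8,0,0,0,-12,0.3],[-18,-10.7,0,0,0,-16,0.3],[-22,-13.2,0,0,0,-20,0.3],[-26.3,-15.7,0,0,0,-25,0.3],[-30.5,-18.2,0,0,0,-25,0.3],[-34,-20.3,0,0,0,-25,0.3]]]'; python3 -c "
from h import *
goto([.475,.117,.24],.045+np.pi)"
```

```text
time: 2.45
tool_pos: [0.4383, 0.1658, 0.241]
tool_rot: [3.141, 0.001, -3.098]
contact_force: [-0.1, 0.7, 0.1]
opening: 0.0597
t 2.45 pos [0.4383 0.1658 0.241 ] rot [ 3.141e+00  1.000e-03 -3.098e+00] F [-0.05  0.73  0.14] open 0.0597
cm [-3.45 -5.03  0.1 ] deg [ 0.01  0.04 -0.05]
```

```bash
python3 -m creep '[[[-2,-2.8,0,0,0,0,0.3],[-3.45,-5.0,0.1,0,0,0,0.3],[-3.45,-5.0,0.1,0,0,0,0.3],[-3.45,-5.0,0.1,0,0,0,0.3]]]'
python3 - <<'E'
from h import *
cam("wrist","w1.png")
for l in ["grip_tab","moving_fork","tall_fork","low_fork"]:
    print(l,[(round(d["score"],2),world("wrist",d["centre"]).round(4).tolist()) for d in robot.look_for("wrist",l)[:2]])
print("tab pred",proj("wrist",[.4781,.1172,.118]),"fork",proj("wrist",[.54,.12,.094]),"tall",proj("wrist",[.544,.0301,.162]))
E
```

```text
time: 2.85
tool_pos: [0.4749, 0.1171, 0.2398]
tool_rot: [3.141, 0.0, -3.099]
contact_force: [-0.5, -0.2, 0.2]
opening: 0.0597
grip_tab [(0.56, [0.5311, 0.1154, 0.0901])]
moving_fork [(0.76, [0.536, 0.118, 0.0872]), (0.27, [0.5197, 0.1192, 0.0142])]
tall_fork [(0.69, [0.5322, 0.0274, 0.0207])]
low_fork [(0.62, [0.5257, 0.2056, 0.0299]), (0.59, [0.5311, 0.1143, 0.0918])]
tab pred [288.39361955 215.34478876] fork [288.55267032 277.74755246] tall [156.71469424 320.14773322]
```

View pics/w1.png

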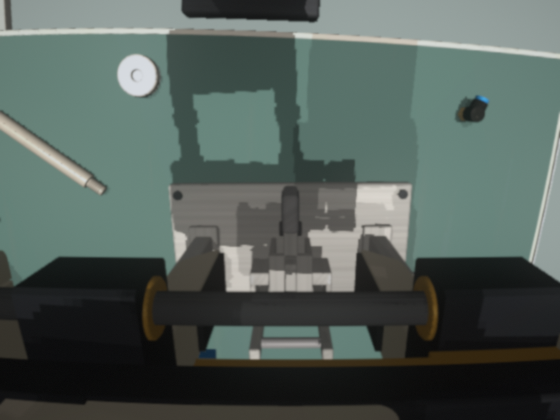

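The wrist view shows the tab as a dark plate at (290,190–235). My prediction for the tab's top centre was (288,215). The base's near edge runs along row 184, from column 172 to 411. I'll check both numerically.

Run:
```python
from h import *
im=cv2.imread('pics/w1.png')
cv2.imwrite('pics/w1c.png',cv2.resize(im[170:300,225:355],None,fx=4.6,fy=4.6,interpolation=cv2.INTER_CUBIC))
for p in [(172,184),(411,184)]: print(onz("wrist",p,.012))
print(onz("wrist",(290,190),.118),onz("wrist",(290,235),.118))
```

```text
[ 0.48071631 -0.00166364  0.012     ]
[0.46976353 0.24169917 0.012     ]
[0.45891821 0.1175208  0.118     ] [0.49338836 0.1190817  0.118     ]
```

View pics/w1c.png

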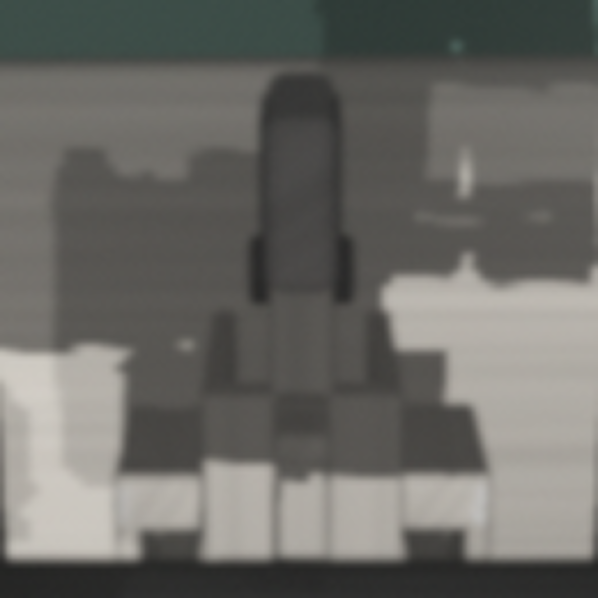

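```bash
python3 -c "
from h import *
goto([.474,.1183,.099],.045+np.pi)"; python3 -m creep '[[[0,0.1,4,0,0,0,0.3],[0,0.1,8,0,0,0,0.3],[0,0.1,12,0,0,0,0.3],[0,0.1,14.1,0,0,0,0.3],[0,0.1,14.1,0,0,0,0.3],[0,0.1,14.1,0,0,0,0.3]]]' 40;  python3 -c "
from h import *
goto([.474,.1183,.099],.045+np.pi)"
```

```text
t 3.1 pos [0.4745 0.1182 0.2402] rot [ 3.141e+00  1.000e-03 -3.096e+00] F [-0.54 -0.06 -0.25] open 0.0594
cm [6.000e-02 1.000e-02 1.412e+01] deg [0.02 0.06 0.04]
time: 3.7
tool_pos: [0.4748, 0.1198, 0.0998]
tool_rot: [3.141, 0.001, -3.095]
contact_force: [0.5, -0.7, 0.4]
opening: 0.0595
t 3.7 pos [0.4748 0.1198 0.0998] rot [ 3.141e+00  1.000e-03 -3.095e+00] F [ 0.54 -0.65  0.41] open 0.0595
cm [ 0.09 -0.14  0.08] deg [0.02 0.08 0.09]
```

```bash
python3 -m creep '[[[0.05,-0.1,0,0,0,0,0],[0.05,-0.1,0,0,0,0,-0.5],[0.05,-0.1,0,0,0,0,-1],[0.05,-0.1,0,0,0,0,-1],[0.05,-0.1,0,0,0,0,-1],[0.05,-0.1,0,0,0,0,-1]]]' 45; python3 -m creep '[[[0,0,0,0,0,0,-1],[0,0,-1,0,0,0,-1],[0,0,-2,0,0,0,-1],[0,0,-2,0,0,0,-1]]]'
```

```text
time: 4.3
tool_pos: [0.4744, 0.1187, 0.0999]
tool_rot: [3.141, 0.001, -3.095]
contact_force: [1.0, -0.7, 0.4]
opening: 0.0161
time: 4.7
tool_pos: [0.4744, 0.1171, 0.12]
tool_rot: [-3.139, 0.001, -3.095]
contact_force: [1.1, -9.6, -3.9]
opening: 0.0116
```

```bash
python3 -m creep '[[[0,0,-1.5,0,0,0,-1],[0,0,-3,0,0,0,-1],[0,0,-4.5,0,0,0,-1],[0,0,-6,0,0,0,-1],[0,0,-7,0,0,0,-1],[0,0,-7,0,0,0,-1]]]'
python3 - <<'E'
from h import *
cam("wrist","w2.png");cam("side","s2.png");cam("scene","c2.png")
s=cv2.imread('pics/side2.png' if 0 else 'pics/s2.png')
cv2.imwrite('pics/s2c.png',cv2.resize(s[170:275,270:385],None,fx=5.7,fy=5.7,interpolation=cv2.INTER_CUBIC))
s=cv2.imread('pics/c2.png')
cv2.imwrite('pics/c2c.png',cv2.resize(s[130:255,165:295],None,fx=4.8,fy=4.8,interpolation=cv2.INTER_CUBIC))
o=robot.observe();print(o['tool_pos'],o['contact_force'],o['opening'],o['time'])
E
```

```text
time: 5.3
tool_pos: [0.4744, 0.1171, 0.1904]
tool_rot: [-3.139, 0.001, -3.095]
contact_force: [0.4, -1.8, -2.4]
opening: 0.0119
[0.47436564 0.11706346 0.18960619] [ 3.01210861 -1.92124838 -5.64242085] 0.011782118458871426 5.45
```

View pics/s2c.png

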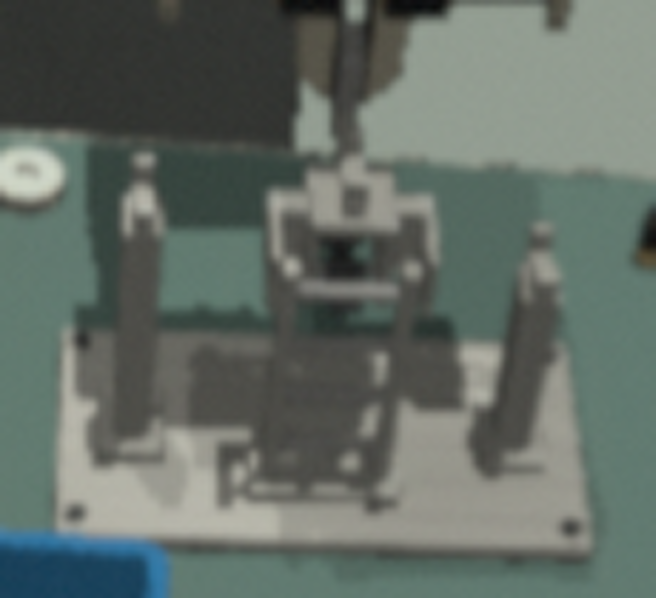

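View pics/c2c.png

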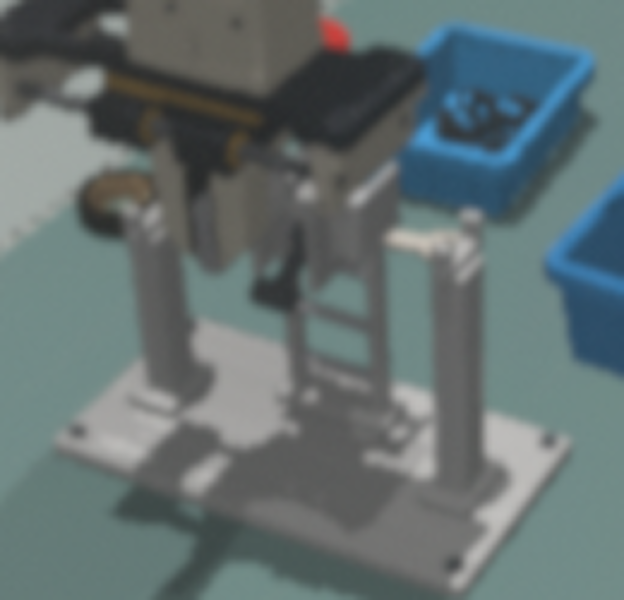

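View pics/w2.png

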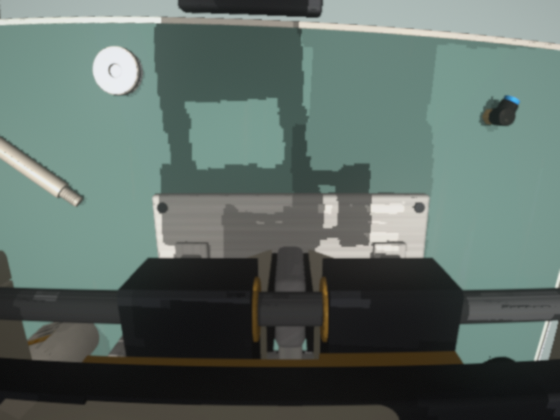

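```bash
python3 -m creep '[[[0,0,0,0,0,0,-1],[0,0,0,0,0,0,-1],[0,0,0,0,0,0,-1],[0,0,0.6,0,0,0,-1],[0,0,1.2,0,0,0,-1],[0,0,1.8,0,0,0,-1],[0,0,1.9,0,0,0,-1],[0,0,1.9,0,0,0,-1]]]'; python3 -c "
from h import *
goto([.474,.1183,.168],.045+np.pi)"
```

```text
time: 6.25
tool_pos: [0.4744, 0.1171, 0.1701]
tool_rot: [-3.139, 0.0, -3.095]
contact_force: [2.9, -0.8, -4.9]
opening: 0.0114
t 6.25 pos [0.4744 0.1171 0.1701] rot [-3.139  0.    -3.095] F [ 2.9  -0.8  -4.93] open 0.0114
cm [0.03 0.13 0.21] deg [-0.14  0.03  0.1 ]
```

Still hanging on the gripper (−4.9 N). Next I'll lower it the last few millimetres and watch for the force to change.

```bash
python3 -m creep '[[[0,0,0.15,0,0,0,-1],[0,0,0.25,0,0,0,-1],[0,0,0.3,0,0,0,-1]]]'; python3 -c "
from h import *
goto([.474,.1183,.168],.045+np.pi)"
```

```text
time: 6.55
tool_pos: [0.4744, 0.1171, 0.1677]
tool_rot: [-3.139, 0.001, -3.095]
contact_force: [-1.2, -1.9, 5.5]
opening: 0.012
t 6.55 pos [0.4744 0.1171 0.1677] rot [-3.139e+00  1.000e-03 -3.095e+00] F [-1.22 -1.86  5.47] open 0.012
cm [ 0.03  0.12 -0.03] deg [-0.14  0.05  0.1 ]
```

The force is now +5.5 N upward at a lift of 68 mm, so the pawl is seated. Next I'll let go and retreat upward.

```bash
python3 -m creep '[[[0,0,0,0,0,0,0.2],[0,0,0,0,0,0,0.2],[0,0,0,0,0,0,0.2],[0,0,0,0,0,0,0.2],[0,0,-3,0,0,0,0.2],[0,0,-7,0,0,0,0.2],[0,0,-11,0,0,0,0.2],[0,0,-13,0,0,0,0.2]]]' 20
python3 - <<'E'
from h import *
cam("side","s3.png");cam("scene","c3.png")
s=cv2.imread('pics/s3.png')
cv2.imwrite('pics/s3c.png',cv2.resize(s[170:275,270:385],None,fx=5.7,fy=5.7,interpolation=cv2.INTER_CUBIC))
s=cv2.imread('pics/c3.png')
cv2.imwrite('pics/c3c.png',cv2.resize(s[130:255,165:295],None,fx=4.8,fy=4.8,interpolation=cv2.INTER_CUBIC))
a=onz("wrist",(0,0),0)
goto([.447,-.145,.28],0)
E
```

```text
time: 7.35
tool_pos: [0.4751, 0.1176, 0.3012]
tool_rot: [-3.139, 0.006, -3.095]
contact_force: [0.4, -0.7, -0.6]
opening: 0.0549
t 7.45 pos [0.4755 0.1176 0.3008] rot [-3.139  0.007 -3.095] F [-0.87  0.11 -0.02] open 0.0547
cm [  4.09 -26.09   2.11] deg [  -0.66   -0.18 -177.31]
```

View pics/s3c.png

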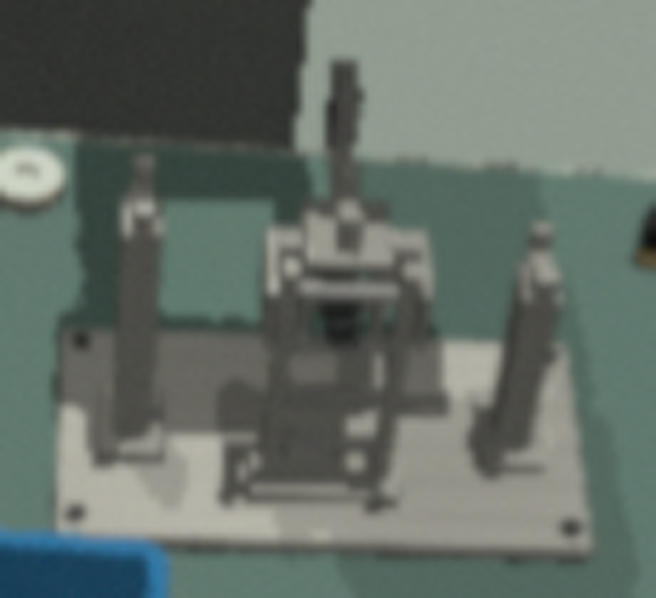

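View pics/c3c.png

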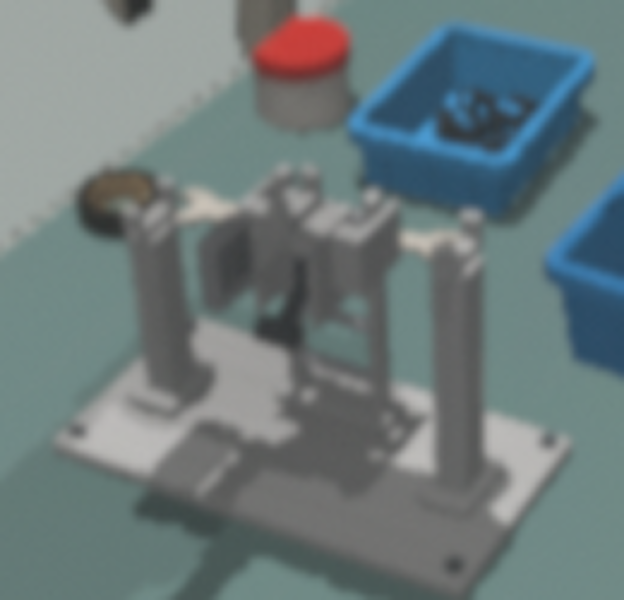

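The pictures show the rest hanging with its fork level with the tall post's, and the tab free at side crop (343,90). Now for the long rod, which is the near one with a shank of about 130 mm.

```bash
python3 -c "
from h import *
goto([.447,-.145,.25],.984)"; python3 -m creep '[[[1,-4,0,0,0,8.5,0.2],[1.5,-8,1,0,0,17,0.2],[2,-12,2,0,0,25.5,0.2],[2.5,-16,3,0,0,34,0.2],[3,-20,4,0,0,42.5,0.2],[4,-24,5,0,0,51,0.2],[4.1,-26,5,0,0,59.5,0.2],[4.1,-26.1,5,0,0,68,0.2]]]'; python3 -c "
from h import *
goto([.447,-.145,.25],.984)"
```

```text
t 7.45 pos [0.4755 0.1176 0.3008] rot [-3.139  0.007 -3.095] F [-0.87  0.11 -0.02] open 0.0547
cm [  4.12 -26.08   5.11] deg [  0.4    0.37 126.3 ]
time: 8.25
tool_pos: [0.4462, -0.1474, 0.2493]
tool_rot: [3.138, 0.003, 1.992]
contact_force: [0.8, 0.2, 0.4]
opening: 0.0552
t 8.25 pos [ 0.4462 -0.1474  0.2493] rot [3.138e+00 3.000e-03 1.992e+00] F [0.85 0.21 0.41] open 0.0552
cm [ 0.19  0.17 -0.07] deg [2.900e-01 4.000e-02 5.775e+01]
```

```bash
python3 -m creep '[[[0.2,0.2,0,0.3,0,8.5,0.2],[0.2,0.2,0,0.3,0,17,0.2],[0.2,0.2,0,0.3,0,25.5,0.2],[0.2,0.2,0,0.3,0,34,0.2],[0.2,0.2,0,0.3,0,42.5,0.2],[0.2,0.2,0,0.3,0,51,0.2],[0.2,0.2,0,0.3,0,57.8,0.2],[0.2,0.2,0,0.3,0,57.8,0.2]]]'
python3 - <<'E'
from h import *
goto([.447,-.145,.25],.984)
cam("wrist","w4.png")
r=robot.masks_of("wrist","long_rod_mid")
for d in r[:2]:
    m=d["mask"].astype(np.uint8); ys,xs=np.nonzero(m); print(d["score"],m.sum(),xs.mean(),ys.mean(),cv2.minAreaRect(np.c_[xs,ys].astype(np.float32)))
E
```

```text
time: 9.05
tool_pos: [0.4467, -0.1445, 0.248]
tool_rot: [-3.14, 0.001, 0.982]
contact_force: [0.8, 0.5, 0.2]
opening: 0.0553
t 9.05 pos [ 0.4467 -0.1445  0.248 ] rot [-3.14e+00  1.00e-03  9.82e-01] F [0.77 0.53 0.17] open 0.0553
cm [-0.02  0.05 -0.2 ] deg [-0.12  0.05 -0.11]
0.84 2086 290.88207094918505 172.59635666347074 ((291.0, 171.0), (142.0, 16.0), 90.0)
```

View pics/w4.png

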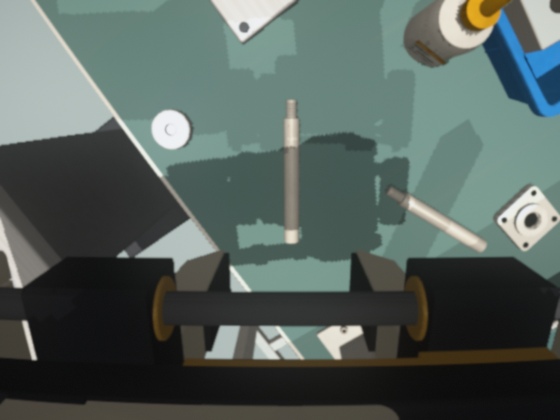

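The rod runs almost straight along the image columns, about (291.5, 99–243), with its shoulder at row 118. The bottle is at (450,35) and the short rod at (437,218), both clear of it.

Run:
```python
from h import *
im=cv2.imread('pics/w4.png'); cv2.imwrite('pics/w4c.png',cv2.resize(im[90:255,255:330],None,fx=3.6,fy=3.6,interpolation=cv2.INTER_CUBIC))
P=[onz("wrist",p,.010) for p in [(291.3,99.5),(291.3,118),(291.8,243)]]
P=np.array(P); print(P, np.linalg.norm(P[0]-P[2]),np.linalg.norm(P[1]-P[2]))
d=P[0]-P[2]; a=np.arctan2(d[1],d[0]); u=d/np.linalg.norm(d); print("ang",a,"mid",P[2]+.065*u,P[0]-.083*u)
goto([*( (P[2]+.065*u)/2+(P[0]-.083*u)/2)[:2],.0165],a)
```

```text
[[ 0.49160271 -0.07789559  0.01      ]
 [ 0.48174165 -0.09281191  0.01      ]
 [ 0.40942153 -0.2032241   0.01      ]] 0.14986988659337597 0.13198883067290448
ang 0.9904062617966861 mid [ 0.44506429 -0.14886793  0.01      ] [ 0.44608965 -0.14730424  0.01      ]
t 9.15 pos [ 0.4469 -0.1446  0.2484] rot [-3.14e+00  1.00e-03  9.86e-01] F [-0.37  0.52 -0.11] open 0.0553
cm [-0.34  0.12 23.19] deg [-0.08  0.05 -0.23]
```

View pics/w4c.png

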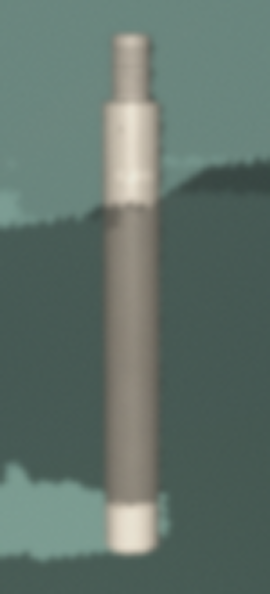

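```bash
python3 -m creep '[[[-0.3,0.1,5,0,0,0,0.2],[-0.3,0.1,10,0,0,0,0.2],[-0.3,0.1,15,0,0,0,0.2],[-0.3,0.1,19,0,0,0,0.2],[-0.3,0.1,21.5,0,0,0,0.2],[-0.3,0.1,23.1,0,0,0,0.2],[-0.3,0.1,23.1,0,0,0,0.2]]]'; python3 -c "
from h import *
goto([.4455,-.148,.0165],.988)"
```

```text
time: 9.85
tool_pos: [0.4446, -0.1471, 0.0156]
tool_rot: [-3.137, 0.001, 0.989]
contact_force: [0.5, -0.1, 0.8]
opening: 0.0551
t 9.85 pos [ 0.4446 -0.1471  0.0156] rot [-3.137e+00  1.000e-03  9.890e-01] F [ 0.51 -0.11  0.76] open 0.0551
cm [-0.03  0.13 -0.09] deg [-0.28  0.07  0.07]
```

```bash
python3 -m creep '[[[0,0.1,0,0,0,0,-1],[0,0.1,0,0,0,0,-1],[0,0.1,0,0,0,0,-1],[0,0.1,0,0,0,0,-1],[0,0.1,0,0,0,0,-1],[0,0.1,0,0,0,0,-1],[0,0.1,0,0,0,0,-1]]]' 35; python3 -m creep '[[[0,0,-1,0,0,0,-1],[0,0,-3,0,0,0,-1],[0,0,-7,0,0,0,-1],[0,0,-12,0,0,0,-1],[0,0,-17,0,0,0,-1],[0,0,-22,0,0,0,-1],[0,0,-24,0,0,0,-1],[0,0,-24,0,0,0,-1]]]'
python3 - <<'E'
from h import *
cam("side","s5.png"); cam("wrist","w5.png"); cam("scene","c5.png")
s=cv2.imread('pics/s5.png')
cv2.imwrite('pics/s5c.png',cv2.resize(s[130:280,140:385],None,fx=3.2,fy=3.2,interpolation=cv2.INTER_CUBIC))
goto([.542,.075,.26],.045+np.pi/2)
E
```

```text
time: 10.55
tool_pos: [0.4455, -0.1477, 0.0158]
tool_rot: [-3.137, 0.001, 0.989]
contact_force: [-1.7, -0.1, 1.9]
opening: 0.0158
time: 11.35
tool_pos: [0.4476, -0.1485, 0.2595]
tool_rot: [3.139, 0.0, 0.989]
contact_force: [-0.4, 1.0, -2.8]
opening: 0.0154
t 11.5 pos [ 0.4456 -0.1476  0.2544] rot [-3.134e+00  1.000e-03  9.890e-01] F [-0.4   0.08 -1.97] open 0.0158
cm [23.89 -4.18 -0.56] deg [ -0.44  -0.05 -35.9 ]
```

View pics/s5c.png

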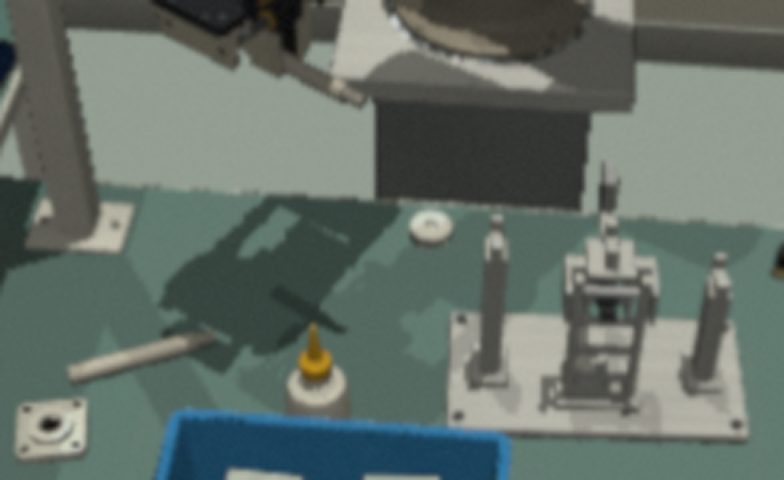

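View pics/w5.png

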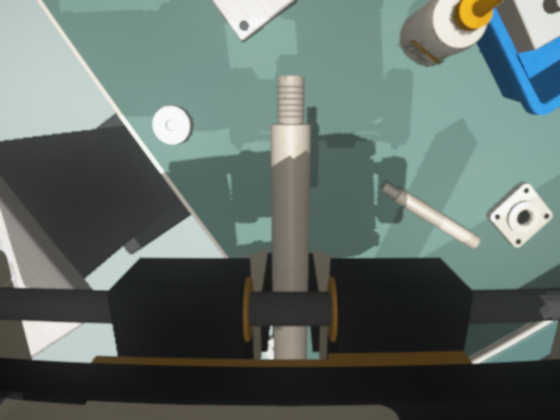

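View pics/c5.png

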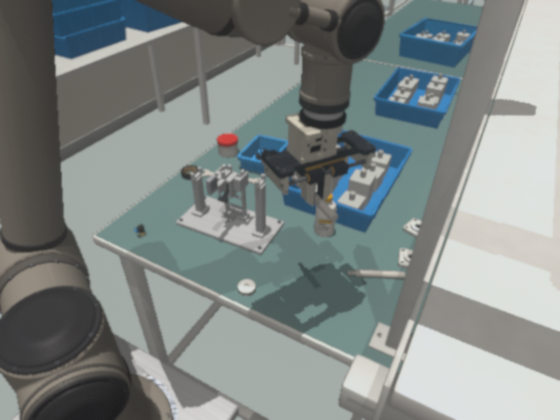

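The rod is held across the jaws. In the wrist view its shoulder is at (291,124) and its tip at (291,77). Next I'll work out where the shank's middle sits relative to the TCP, and the fork positions from the latest pictures.

Run:
```python
from h import *
o=robot.observe(); R=Ro.from_euler('xyz',o['tool_rot']); p=o['tool_pos']; print(p)
sh=onz("wrist",(291,124),p[2]-.0078); tip=onz("wrist",(291,77),p[2]-.0078)
print("shoulder tool",R.inv().apply(sh-p)*1000,"tip",R.inv().apply(tip-p)*1000)
im=cv2.imread('pics/s5.png'); cv2.imwrite('pics/s5d.png',cv2.resize(im[175:235,285:375],None,fx=8,fy=8,interpolation=cv2.INTER_CUBIC))
im=cv2.imread('pics/c3.png'); cv2.imwrite('pics/c3d.png',cv2.resize(im[155:195,190:270],None,fx=9,fy=9,interpolation=cv2.INTER_CUBIC))
c=np.array([.540,.120]);y=.045
ex=np.array([np.cos(y),np.sin(y)]);ey=np.array([-np.sin(y),np.cos(y)])
for nm,q0 in (("tall",c-ey*.09),("mov",c)):
  for dx in (-.015,0,.015):
    z=.162 if dx==0 else .175
    q=[*(q0+ex*dx),z]
    print(nm,dx,"s5d",((proj("side",q)-[285,175]+.5)*8-.5).round(),"c3d",((proj("scene",q)-[190,155]+.5)*9-.5).round())
```

```text
[ 0.44561314 -0.1475708   0.25439974]
shoulder tool [ 6.57071857e+01 -1.45590375e-02  7.70462214e+00] tip [ 8.36395262e+01 -1.71868243e-02  7.67851984e+00]
tall -0.015 s5d [ 79. 182.] c3d [601. 240.]
tall 0 s5d [ 77. 246.] c3d [630. 252.]
tall 0.015 s5d [ 78. 250.] c3d [657. 180.]
mov -0.015 s5d [367. 192.] c3d [293. 149.]
mov 0 s5d [365. 255.] c3d [327. 162.]
mov 0.015 s5d [371. 259.] c3d [354.  93.]
```

View pics/s5d.png

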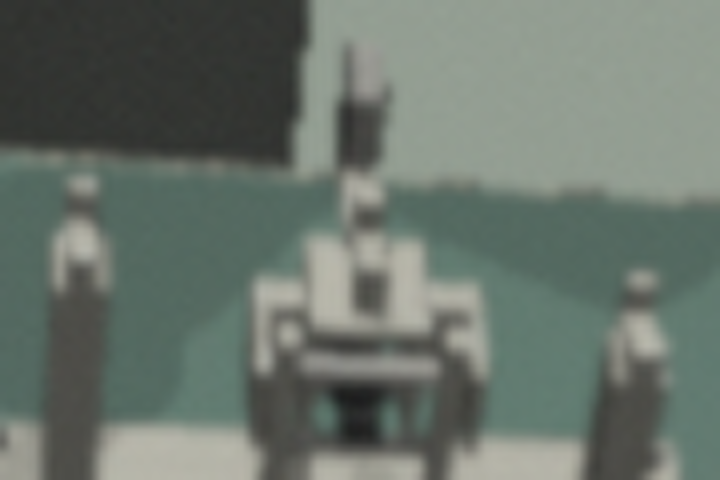

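View pics/c3d.png

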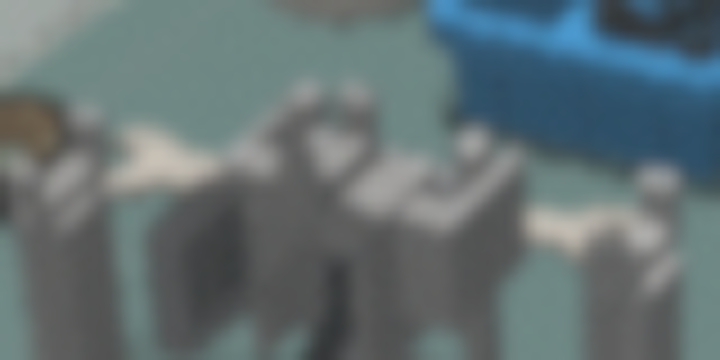

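Run:
```python
from h import *
c=np.array([.540,.120]);y=.045
ex=np.array([np.cos(y),np.sin(y)])
# tab top near/far edges and ladder top rung
for z in (.118,.182,.186,.190):
  for dx in (-.015,.015): print("tab",z,dx,((proj("side",[*(c+ex*(-.062+dx)),z])-[285,175]+.5)*8-.5).round(), "a2",((proj("side",[*(c+ex*(-.062+dx)),z])-[270,190]+.5)*6.5-.5).round())
for z in (.146,): print("rung4 top",((proj("side",[*(c+ex*.03),z])-[285,175]+.5)*8-.5).round())
for dx in (-.018,-.012,.012,.018): print("wall",dx,((proj("side",[*(c+ex*dx),.175])-[285,175]+.5)*8-.5).round())
```

```text
tab 0.118 -0.015 [343. 187.] a2 [376.  54.]
tab 0.118 0.015 [346. 250.] a2 [379. 105.]
tab 0.182 -0.015 [360.  43.] a2 [390. -63.]
tab 0.182 0.015 [364. 106.] a2 [393. -11.]
tab 0.186 -0.015 [361.  34.] a2 [391. -70.]
tab 0.186 0.015 [365.  97.] a2 [394. -19.]
tab 0.19 -0.015 [362.  24.] a2 [392. -78.]
tab 0.19 0.015 [366.  87.] a2 [395. -27.]
rung4 top [364. 360.]
wall -0.018 [366. 185.]
wall -0.012 [367. 198.]
wall 0.012 [370. 252.]
wall 0.018 [371. 266.]
```

```bash
python3 -m creep '[[[4,-0.5,-0.2,0,0,-6,-1],[8,-1.3,-0.2,0,0,-12,-1],[12,-2,-0.2,0,0,-18,-1],[16,-2.7,-0.2,0,0,-24,-1],[20,-3.4,0,0,0,-30,-1],[23,-4,0,0,0,-35.9,-1],[23.9,-4.2,0,0,0,-35.9,-1],[23.9,-4.2,0,0,0,-35.9,-1]]]'
python3 - <<'E'
from h import *
goto([.542,.075,.26],.045+np.pi/2)
cam("wrist","w6.png")
c=np.array([.540,.120]);y=.045
ex=np.array([np.cos(y),np.sin(y)])
for dx in (-.018,-.012,.012,.018): print("wall",dx,proj("wrist",[*(c+ex*dx),.175]).round(1))
print("tab",proj("wrist",[*(c-ex*.062),.186]).round(1))
im=cv2.imread('pics/w6.png'); cv2.imwrite('pics/w6c.png',cv2.resize(im[60:270,200:400],None,fx=2.85,fy=2.85,interpolation=cv2.INTER_CUBIC))
E
```

```text
time: 12.3
tool_pos: [0.5412, 0.0762, 0.2522]
tool_rot: [-3.131, -0.003, 1.616]
contact_force: [-0.5, -0.2, -2.6]
opening: 0.0156
t 12.3 pos [0.5412 0.0762 0.2522] rot [-3.131e+00 -3.000e-03  1.616e+00] F [-0.53 -0.16 -2.6 ] open 0.0156
cm [-0.12  0.07 -0.78] deg [-0.63 -0.19  0.04]
wall -0.018 [263.7 156.2]
wall -0.012 [273.9 156.2]
wall 0.012 [314.4 156.2]
wall 0.018 [324.5 156.2]
tab [185.1 158.9]
```

View pics/w6.png

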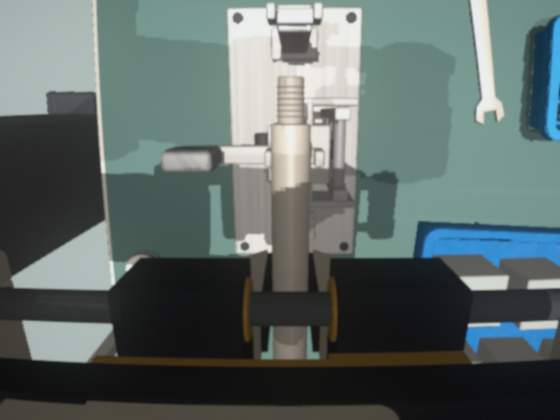

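View pics/w6c.png

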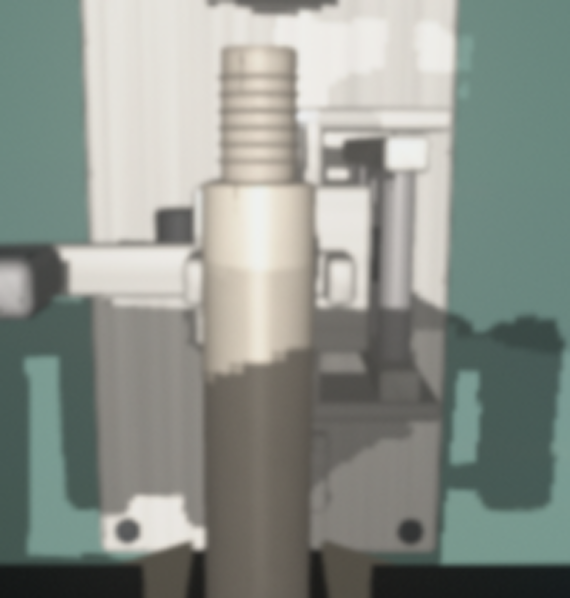

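The far fork wall appears at columns 315–324, row 156. I predicted 314–324.5, so the fork position is confirmed. Next I'll descend to just above the walls.

```bash
python3 -m creep '[[[-0.15,0.07,1.5,-0.6,-0.2,0,-1],[-0.15,0.07,3,-0.6,-0.2,0,-1],[-0.15,0.07,4.5,-0.6,-0.2,0,-1],[-0.15,0.07,5.4,-0.6,-0.2,0,-1],[-0.15,0.07,5.4,-0.6,-0.2,0,-1],[-0.15,0.07,5.4,-0.6,-0.2,0,-1]]]'
python3 - <<'E'
from h import *
goto([.542,.0745,.178],.045+np.pi/2)
cam("wrist","w7.png")
cam("side","s7.png")
im=cv2.imread('pics/s7.png'); cv2.imwrite('pics/s7c.png',cv2.resize(im[160:235,265:375],None,fx=7,fy=7,interpolation=cv2.INTER_CUBIC))
goto([.542,.0745,.178],.045+np.pi/2)
E
```

```text
time: 12.95
tool_pos: [0.5413, 0.073, 0.199]
tool_rot: [3.141, 0.001, 1.614]
contact_force: [0.7, 0.3, -1.5]
opening: 0.0158
t 12.95 pos [0.5413 0.073  0.199 ] rot [3.141e+00 1.000e-03 1.614e+00] F [ 0.71  0.34 -1.49] open 0.0158
cm [0.15 0.07 2.1 ] deg [ 0.01  0.05 -0.1 ]
t 13.05 pos [0.5417 0.0734 0.1995] rot [3.140e+00 1.000e-03 1.615e+00] F [-0.08  0.26 -2.29] open 0.0155
cm [0.11 0.04 2.15] deg [ 0.09  0.05 -0.06]
```

View pics/w7.png

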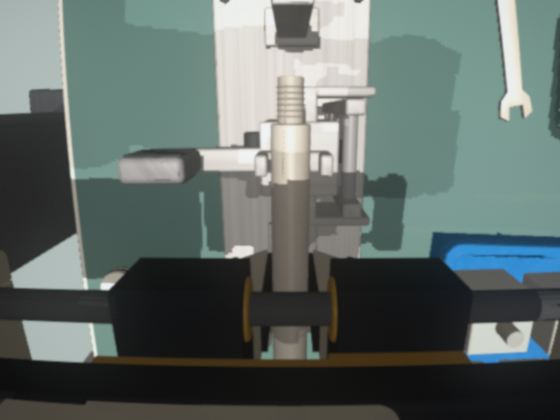

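View pics/s7c.png

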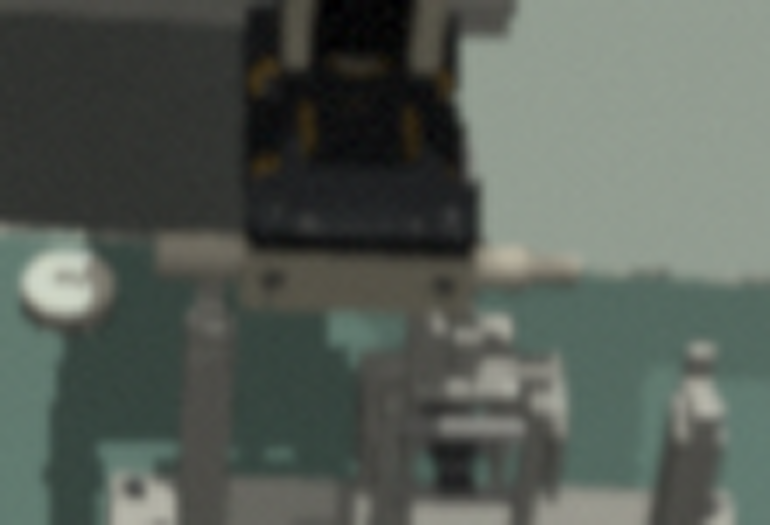

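Run:
```python
from h import *
im=cv2.imread('pics/w7.png'); cv2.imwrite('pics/w7c.png',cv2.resize(im[110:200,240:345],None,fx=7,fy=7,interpolation=cv2.INTER_CUBIC))
c=np.array([.540,.120]);y=.045
ex=np.array([np.cos(y),np.sin(y)])
for dx in (-.018,-.012,.012,.018): print("wall",dx,((proj("wrist",[*(c+ex*dx),.175])-[240,110]+.5)*7-.5).round(1))
```

```text
wall -0.018 [ 91.  398.1]
wall -0.012 [183.6 397.7]
wall 0.012 [554.4 397.1]
wall 0.018 [646.9 397.1]
```

View pics/w7c.png

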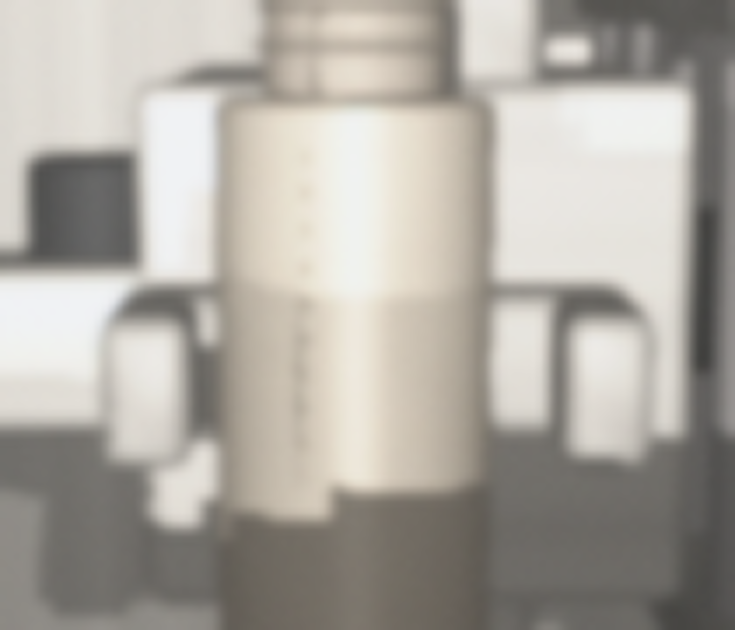

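Run:
```python
from h import *
y=.045; ex=np.array([np.cos(y),np.sin(y),0]); ey=np.array([-np.sin(y),np.cos(y),0])
f=lambda u,v:(240+(u+.5)/7-.5,110+(v+.5)/7-.5)
w=onz("wrist",f(377,395),.175); z=robot.observe()['tool_pos'][2]-.0078
r1=onz("wrist",f(357,150),z); r2=onz("wrist",f(355,480),z)
for n,q in (("wall",w),("rod1",r1),("rod2",r2)): print(n,q, "ex",q@ex,"ey",q@ey)
```

```text
wall [0.54050654 0.12017048 0.175     ] ex 0.5453652119625523 ey 0.09573424563610083
rod1 [0.53843177 0.13666195 0.19171621] ex 0.5440344091895069 ey 0.11230235181518912
rod2 [0.53915194 0.11758578 0.19171621] ex 0.5438957123909473 ey 0.093213093809233
```

The fork's centre is 1.4 mm further in +x than the rod's axis. Along the stand's y the rod is already centred. Next I'll shift by 1.3 mm and lower.

```bash
python3 -m creep '[[[0,0.13,0,0,0,0,-1],[0,0.13,0.5,0,0,0,-1],[0,0.13,1,0,0,0,-1],[0,0.13,1.5,0,0,0,-1],[0,0.13,1.7,0,0,0,-1],[0,0.13,1.9,0,0,0,-1],[0,0.13,1.9,0,0,0,-1]]]'
python3 - <<'E'
from h import *
goto([.542,.0745,.178],.045+np.pi/2)
E
```

```text
time: 13.75
tool_pos: [0.5429, 0.0735, 0.1802]
tool_rot: [3.141, 0.001, 1.615]
contact_force: [0.2, -1.3, -1.7]
opening: 0.0154
t 13.75 pos [0.5429 0.0735 0.1802] rot [3.141e+00 1.000e-03 1.615e+00] F [ 0.21 -1.29 -1.7 ] open 0.0154
cm [ 0.11 -0.08  0.22] deg [ 0.06  0.05 -0.05]
```

```bash
python3 -m creep '[[[0,0,0.1,0,0,0,-1],[0,0,0.2,0,0,0,-1],[0,0,0.2,0,0,0,-1]]]'
python3 - <<'E'
from h import *
cam("wrist","w8.png")
im=cv2.imread('pics/w8.png'); cv2.imwrite('pics/w8c.png',cv2.resize(im[110:200,240:345],None,fx=6,fy=6,interpolation=cv2.INTER_CUBIC))
goto([.542,.0745,.178],.045+np.pi/2)
E
```

```text
time: 14.05
tool_pos: [0.5428, 0.0735, 0.1781]
tool_rot: [3.141, 0.001, 1.615]
contact_force: [-0.7, 0.2, -2.0]
opening: 0.0154
t 14.1 pos [0.5429 0.0734 0.1782] rot [3.141e+00 1.000e-03 1.615e+00] F [-0.29  0.57 -2.01] open 0.0156
cm [ 0.11 -0.08  0.02] deg [ 0.05  0.05 -0.06]
```

View pics/w8c.png

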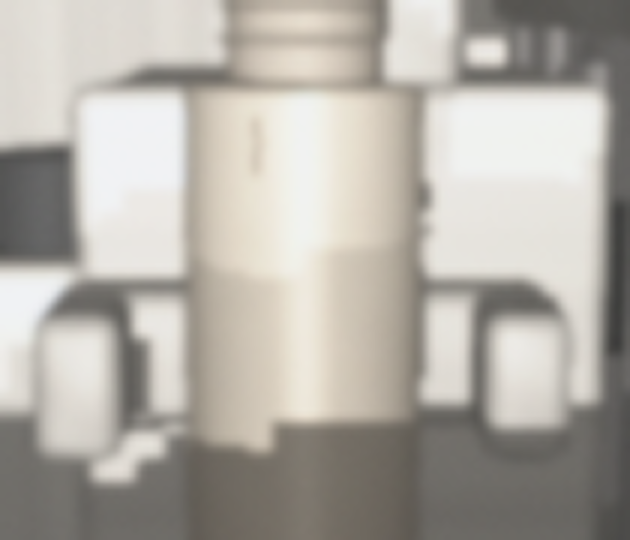

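The rod now lies between the walls (40–118 and 487–565), near enough centred at 303. It still hangs on the gripper (−2 N), so I'll keep lowering until it makes contact.

```bash
python3 -m creep '[[[0,0,0.1,0,0,0,-1],[0,0,0.15,0,0,0,-1],[0,0,0.15,0,0,0,-1]]]'; python3 -m creep '[[[0,0,0.05,0,0,0,-1],[0,0,0.1,0,0,0,-1],[0,0,0.1,0,0,0,-1]]]'
```

```text
time: 14.4
tool_pos: [0.543, 0.0735, 0.1775]
tool_rot: [3.14, 0.001, 1.615]
contact_force: [-1.9, 0.1, 5.4]
opening: 0.0158
time: 14.7
tool_pos: [0.543, 0.0735, 0.1774]
tool_rot: [3.139, 0.001, 1.615]
contact_force: [-3.7, 0.0, 8.9]
opening: 0.0155
```

It's in contact (+9 N up), with the TCP at 177.4 mm against an expected 178. Next I'll ease off, open and retreat.

```bash
python3 -m creep '[[[0,0,0,0,0,0,-1],[0,0,0,0,0,0,-0.4],[0,0,0,0,0,0,0],[0,0,0,0,0,0,0.1],[0,0,0,0,0,0,0.1],[0,0,0,0,0,0,0.1]]]'; python3 -m creep '[[[0,0,-1,0,0,0,0.1],[0,0,-3,0,0,0,0.1],[0,0,-7,0,0,0,0.1],[0,0,-11,0,0,0,0.1],[0,0,-14,0,0,0,0.1],[0,0,-14,0,0,0,0.1]]]';python3 - <<'E'
from h import *
cam("wrist","w9.png")
E
```

```text
time: 15.3
tool_pos: [0.5431, 0.0735, 0.1773]
tool_rot: [3.139, 0.001, 1.615]
contact_force: [0.2, -0.1, -0.2]
opening: 0.049
time: 15.9
tool_pos: [0.5443, 0.0737, 0.323]
tool_rot: [3.129, 0.001, 1.615]
contact_force: [0.2, 0.8, -0.6]
opening: 0.0505
```

View pics/w9.png

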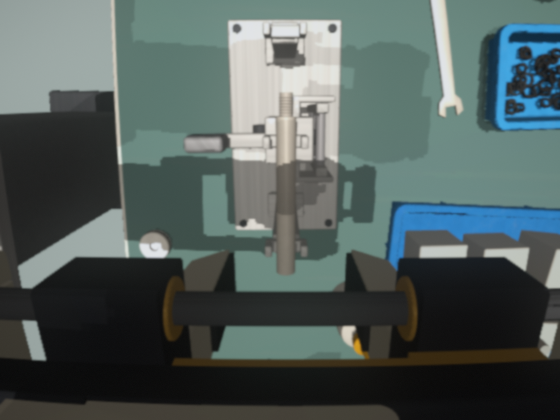

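The rod lies in both forks. The walls are at rows 141 and 247, midpoint 194; the shank spans rows 115–273, midpoint 194. One last look from the side and scene cameras, with the arm raised clear.

```bash
python3 -m creep '[[[-4,-3,-2,0,0,0,0.1],[-8,-6,-3,0,0,0,0.1],[-11,-9,-3,0,0,0,0.1],[-14,-11,-3,0,0,0,0.1],[-14,-11,-3,0,0,0,0.1]]]';python3 - <<'E'
from h import *
cam("side","s9.png");cam("scene","c9.png")
a=cv2.resize(cv2.imread('pics/s9.png')[180:275,270:385],None,fx=3.4,fy=3.4,interpolation=cv2.INTER_CUBIC)
b=cv2.resize(cv2.imread('pics/c9.png')[150:255,165:345],None,fx=3.08,fy=3.08,interpolation=cv2.INTER_CUBIC)
h=min(len(a),len(b)); a=a[:h];b=b[:h]; b=cv2.resize(b,None,fx=.72,fy=.72); b=np.pad(b,((0,h-len(b)),(0,0),(0,0)))
cv2.imwrite('pics/z9.png',np.hstack([a,b]))
o=robot.observe(); print(o['contact_force'],o['time'],a.shape,b.shape)
E
```

```text
time: 16.45
tool_pos: [0.4372, -0.0736, 0.3489]
tool_rot: [3.135, 0.002, 1.611]
contact_force: [-0.1, -0.3, -0.7]
opening: 0.0506
[ 0.17550188 -0.36190595 -0.44630029] 16.55 (323, 391, 3) (323, 399, 3)
```

View pics/z9.png

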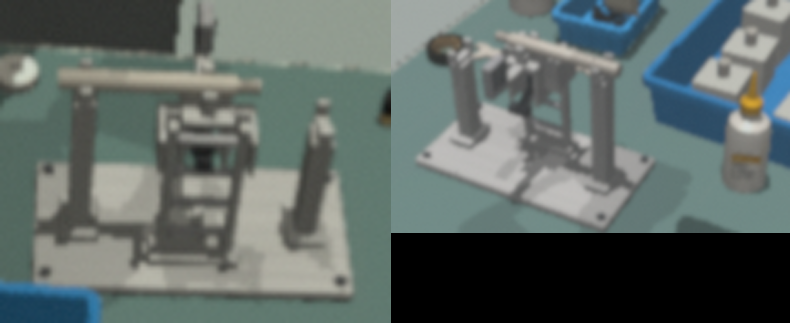

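View pics/c9.png

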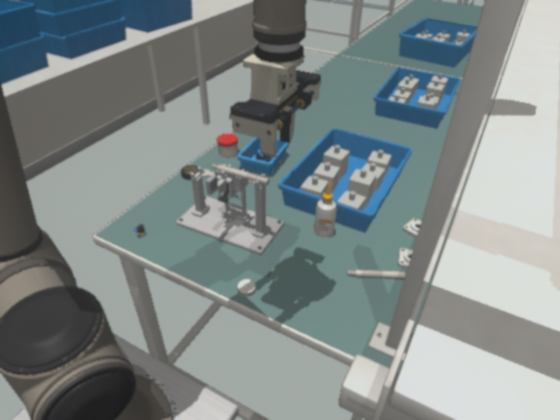

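Both views show the rod resting in the tall post's fork and the rest's fork. The bottle is upright at (326,215), and the short rod is unmoved at (378,273). I'll do a quick numeric check and then hand in.

Run:
```python
from h import *
y=.045; ex=np.array([np.cos(y),np.sin(y)]); ey=np.array([-np.sin(y),np.cos(y)]); m=np.array([.5405,.120])-ey*.045
for s in (-.065,.065,.083): print(((proj("side",[*(m+ey*s),.170])-[270,180]+.5)*3.4-.5).round(1))
print(robot.hand_in())
```

```text
[56.3 78.9]
[234.1  84.7]
[258.6  85.5]
the job is handed in; nothing more can be done
None
```

The sliding rest hangs on the third rung, and the longer rod lies across its fork and the tall post's fork. I handed the job in at about 16.6 s; no verdict was reported.

**What I did:**
- **Rest:** I pinched the grip tab and raised the rest 90 mm. I waited for the pawl to swing back, then lowered it. The wrist force changed from −5 N to +5.5 N at 68 mm, so the pawl was on the third rung. Then I let go.
- **Rod:** I took the longer rod at mid-shank (shank measured 126–132 mm) and lowered it into the two forks. It met them at the expected height, within 1 mm. I then opened the gripper and moved the arm away.

**Last checks:**
- **Rod position:** The middle of the rod matched the midpoint between the forks to within a pixel in the wrist picture.
- **Level:** In the side view the rod's ends lay within about a pixel of where a level, centred rod should appear.
- **Other objects:** The bottle is upright and the shorter rod looks unmoved.
- **Arm:** It touches nothing; the wrist force reading was under 0.7 N.

**What disagreed or was not checked:**
- The networks' centres for the tab and forks were too far off to use; for example, one put a fork at a height of 21 mm. I used calibrated pixels and the given sizes instead.
- One side-view check of the rest's fork was off by about 1.5 pixels; the wrist view agreed to about 0.5 mm.
- I did not measure the pawl's angle directly. I judged it latched from the force change, the height and the pictures.

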